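Pack and lock the sliding-lid dispatch case

ROBOT

A 6-joint arm with a two-finger parallel gripper is mounted at the origin on a cart in front of the work surface, level with it; the furniture and walls round the work are solid. World frame = base frame: x ahead of the robot, y to its left, z up, the work surface at z = 0. Lengths are in m, angles in rad, forces in N, time in s.
With the tool pointing down it reaches from about 0.275 to 0.85 m from the base axis. Payload 19 kg.
Tool frame: the origin (TCP) lies midway between the tips of the shut fingers; the grasp point (between the pads) lies 19 mm behind it (bot.grip_point_offset is the distance from the TCP to the grasp point, in m); z points along the fingers, y is the line along which they close (so a half turn about z gives the same grasp; the last joint's range is limited). The gripper opens to 85 mm and grips with 20 to 120 N. Pads are 22 mm wide; open, the fingers measure 114 mm over their backs; the gripper's body (76 mm by 85 mm) begins 54 mm behind the grasp point. The pads swing forward as they close: fully open they stand 13 mm farther back than shut.
Start: joints at [-1.315, 0.15, 1.437, -0, 1.554, -0.134], TCP at [0.218, -0.532, 0.231] pointing down, gripper open.
Joint ranges: [-2.8, 2.8], [-0.68, 2.1], [0.12, 2.68], [-1.39, 4.53], [0.16, 2.79], [-2.81, 2.81]. Speed limits (rad/s): [1.89, 1.89, 2.22, 3.01, 3.01, 3.01].

INTERFACE

Orientations are given as a unit quaternion [w, x, y, z].
In Python, from station import bot, optics, search_frame gives the robot as it stands.
- The arm moves only by the tool move_arm, never from a script. Its argument "series" is text: rows parted by semicolons, each of 4 numbers parted by spaces: the shift along the tool's x, y, z in mm, then the turn about the tool's z in rad. A call has 1 to 8 rows; each row shifts and turns the commanded pose from where the row before left it, along the tool's axes as they then stand; what a row does not reach is not made up. A row lasts 1/8 s, in which the tool goes at most 62.5 mm and 10.7 degrees, less where a joint would pass 70% of its speed; a pose out of reach is approached as far as the arm can. A call with a gripper value outside its range is refused whole. "gripper" is the finger opening in mm, from 0 to 85.4, set as the call begins (left out, the last holds). The fingers move at their own pace and stop on an object; "newtons" is the grip in N (left out, the last holds). Time passes only in rows, so rows that do not move let the fingers close. It gives the time, the measured TCP pose, the force, the opening and the grip force at its end, in the units of the state.
- bot.read_state(): the state, without advancing time (a new reading comes with each control period).
- optics.capture(name): name is "scene" or "top"; returns a dict with "image" (400x640x3 uint8, red, green, blue), "fx", "fy", "cx", "cy" (pixels), "camera_from_world" (4x4, takes a point from world to camera coordinates). Camera axes: x right, y up, looking along -z (the intrinsics and any distortion apply to the point x, -y, -z); pixel columns grow to the right and rows downward; lengths in m; the calibration is good to about 2 mm. A picture is of the moment at which its call begins. There is no depth.
- bot.hand_in(): hands the job in; it is judged then, once.
Trained networks look in a picture, given as the dict that the camera call returned (one of the last four; its "shot" number tells which), for a name from the list of things; names that differ only in an ending like _2 or _b are one class to them, and where a whole thing is asked for, a point or a joint stands for the part that bears it (a point fixed in the world has none). Each returns a list of dicts, best first, with "score" (0 to 1); they miss things now and then, are a little off and sometimes report something else, mostly with a low value. They report only what shows in the picture. A call takes as long as a camera call.
- search_frame(label, picture): "pixel" ([column, row] in pixels, amid what is visible of it).
The state is a dict: "time": time; "joints": joint angles; "dq": joint speeds; "effort": joint torques, N m; "tcp_pos": TCP position; "tool_rot": TCP orientation; "force": force on the tool from outside, world axes, zero at the start; "ft_torque": the same for the moment, N m; "finger_gap": finger opening in m; "gripper_force": force on a finger pad.
Only numpy, scipy, OpenCV 4.12 (cv2) and the standard library are available. Lean on these libraries where they do the work, as an engineer would, in place of code of your own. Each camera call takes 0.05 s, during which the arm holds its last target. There are 200 camera calls.

TASK

Pack the plywood dispatch case: slide its nearly shut lid well back, lay each of the small taped cartons lying close by on its left and right flat in a pocket of its own inside (cartons along the back edge and at the far right end of the bench stay), then slide the lid fully home and lock it by pushing both steel pins from the drilled block right down through the lid's two holes into the front rail.

Things in the scene. Friction and masses are not known exactly. Their poses are not given: they have to be found in the camera images.
- case: Open plywood case fixed to the bench, 242 (x) x 226 x 66 mm; origin on the bench under the middle of the pockets, front at -x. Inside x, y -95 to 95 mm, floor 9 mm up; crossed battens (6 mm wide, tops 21 mm up) at x = 0 and y = 0 make four 92 x 92 mm pockets centred at x, y = +-49; any carton fits any pocket, lengthwise or crosswise. Side walls 18 mm thick, 66 mm high; back wall 50 mm.
- lock_left (a point): Mouth centre of the vertical lock hole (12.5 mm diameter, 43 mm deep) in the case's front rail at case x = -108, y = +70 mm; 52 mm above the bench, level with the lid's underside. Axes as the case's. A board 66 mm high at case x -133 to -121 mm stops the lid in front of it.
- lock_right (a point): The same kind of hole on the -y side, case y = -70 mm.
- lid (a joint): Opening of the lid (m) towards case +x: 0 = home against the front board (only then its holes lie over the lock holes), 0.212 = all pockets clear. Plywood 230 x 202 x 6 mm, top 58 mm above the bench, in side grooves; two 13 mm holes 13 mm behind its front edge. No handle: press shut fingertips on the rubber strip with 6 to 15 N and slide. Resists with 2 N + 4 N per m/s; stays where left.
- lid_grip (a point): Middle of the top of the ribbed rubber strip (36 mm along x, 90 mm along y, top 60 mm above the bench) on the lid, at case x = -78 mm + the lid opening. Axes as the case's.
- carton_0: Small taped cardboard carton, 52 mm (its x) x 79 mm (its y) x 36 mm high, 0.06 to 0.13 kg; origin in the middle of its underside, z up. Take it across the 52 mm. The cartons are alike; two to four are present (None: absent).
- carton_1: Small taped cardboard carton, 52 mm (its x) x 79 mm (its y) x 36 mm high, 0.06 to 0.13 kg; origin in the middle of its underside, z up. Take it across the 52 mm. The cartons are alike; two to four are present (None: absent).
- carton_2: Small taped cardboard carton, 52 mm (its x) x 79 mm (its y) x 36 mm high, 0.06 to 0.13 kg; origin in the middle of its underside, z up. Take it across the 52 mm. The cartons are alike; two to four are present (None: absent).
- carton_3: Small taped cardboard carton, 52 mm (its x) x 79 mm (its y) x 36 mm high, 0.06 to 0.13 kg; origin in the middle of its underside, z up. Take it across the 52 mm. The cartons are alike; two to four are present (None: absent).
- pin_block: Hardwood block fixed to the bench, 100 mm (its x) x 56 x 46 mm high, origin at the middle of its underside; the pins stand in its holes at x = -30 and +30 mm, 34 mm deep.
- pin_0: Steel lock pin, upright in the block at first; origin at the shank's lower tip, z along the pin. Shank 10 mm diameter, 34 mm long, tapered tip; collar 22 mm diameter from 34 to 38 mm; black ribbed knob 19 mm diameter from 38 to 68 mm: grip this. 60 g. The two are alike and fit either lock hole; fully down the collar rests on the lid, tip 28 mm below the lock hole's mouth.
- pin_1: Steel lock pin, upright in the block at first; origin at the shank's lower tip, z along the pin. Shank 10 mm diameter, 34 mm long, tapered tip; collar 22 mm diameter from 34 to 38 mm; black ribbed knob 19 mm diameter from 38 to 68 mm: grip this. 60 g. The two are alike and fit either lock hole; fully down the collar rests on the lid, tip 28 mm below the lock hole's mouth.

How it is judged:
On the way, in this order (a step that is already met when the one before it is completed fails the run):
1. the lid is slid back far enough to load (value of joint lid above 0.12 m), for 0.1 s.
2. every carton lies flat in a pocket of the case (x of carton_0 in the frame of case between -0.075 and 0.075 m and y of carton_0 in the frame of case between -0.075 and 0.075 m and z of each of carton_0, carton_1, carton_2, carton_3 in the frame of case below 0.015 m and angle between each of carton_0, carton_1, carton_2, carton_3's own z axis and vertical below 0.12 rad and x of carton_1 in the frame of case between -0.075 and 0.075 m and y of carton_1 in the frame of case between -0.075 and 0.075 m and x of carton_2 in the frame of case between -0.075 and 0.075 m and y of carton_2 in the frame of case between -0.075 and 0.075 m and x of carton_3 in the frame of case between -0.075 and 0.075 m and y of carton_3 in the frame of case between -0.075 and 0.075 m), for 0.2 s.
3. the lid is slid home over them (all of step 2 and value of joint lid below 0.003 m), for 0.2 s.
4. both pins are down through the lid into the front rail (all of step 3 and ((horizontal distance between pin_0 and lock_left below 0.005 m and z of pin_0 in the frame of lock_left below -0.0245 m and angle between each of pin_0, pin_1's own z axis and vertical below 0.12 rad and horizontal distance between pin_1 and lock_right below 0.005 m and z of pin_1 in the frame of lock_right below -0.0245 m) or (horizontal distance between pin_0 and lock_right below 0.005 m and z of pin_0 in the frame of lock_right below -0.0245 m and angle between each of pin_0, pin_1's own z axis and vertical below 0.12 rad and horizontal distance between pin_1 and lock_left below 0.005 m and z of pin_1 in the frame of lock_left below -0.0245 m))), for 0.2 s.
At the end, for the whole second after the job is handed in: Each carton lies flat (0.12 rad, underside within 6 mm of the floor) in a pocket; lid home within 3 mm; a pin in each lock hole through the lid, tip 24.5 mm or more below the hole mouth (collar within 3.5 mm of the lid); all at rest (all of step 4 and linear speed of each of carton_0, carton_1, carton_2, carton_3, pin_0, pin_1 below 0.02 m/s); the robot touches nothing.
Of carton_0, carton_1, carton_2, carton_3 only 2 to 4 are there at a start; the rules pass over those that are not, and their reading is None.
At some moment in a run one of carton_0, carton_1, carton_2, carton_3 may be knocked a few centimetres aside while the robot is not near it.
It also fails if it takes over 210 s, if anything falls off the work surface, if the arm or the gripper's body presses on something with over 40 N, if the wrist force passes 120 N, or if a joint passes its speed limit or range.

## Working session

There is one attempt and no reset: what is moved stays moved. The work goes in short steps, Python scripts to look and compute and a tool call to move; the robot and the scene stay as the last step left them, time stands still between calls to the robot, and variables do not carry over. Pictures are saved under pics/ and viewed, at most 14 in all, crops included, and the job is handed in when it is done.

Besides the shell and the picture viewer there is one more tool, called after ">>>" in YAML: its name, and indented under it one key for each argument. move_arm: Moves the arm, as the interface text tells. Its arguments: {"type":"object","properties":{"series":{"type":"string"},"gripper":{"type":"number"},"newtons":{"type":"number"}},"required":["series"]}

```bash
ls; mkdir -p pics
python3 - <<'E'
from station import bot, optics, search_frame
import cv2
print(bot.read_state())
for n in ("scene","top"):
    p=optics.capture(n); cv2.imwrite(f"pics/{n}0.png",p["image"][:,:,::-1])
    print(n,{k:v for k,v in p.items() if k!="image"})
    for l in ("case","lid","lid_grip","carton_0","pin_block","pin_0"):
        print(l,[(r["pixel"],round(r["score"],2)) for r in search_frame(l,p)])
E
```

```text
pics
{'time': 0.0, 'joints': array([-1.31498362e+00,  1.50980964e-01,  1.43800569e+00, -1.85996083e-05,
        1.55379758e+00, -1.33976037e-01]), 'dq': array([-1.27517598e-03, -3.62416140e-04, -1.40416083e-04,  1.46243986e-03,
        6.44724850e-04, -8.21524853e-06]), 'effort': array([-2.66681120e-03, -7.13050604e+01, -5.70869780e+01, -3.92499342e-04,
        8.86433321e-03,  3.69290689e-06]), 'tcp_pos': array([ 0.21842398, -0.53164087,  0.23069094]), 'tool_rot': array([-5.94117949e-04,  9.81067925e-01,  1.93663036e-01, -4.55531598e-05]), 'force': array([-0.6749552 , -0.39673717,  0.15510358]), 'ft_torque': array([ 0.00616611, -0.06114608, -0.01526642]), 'gripper_force': 0.0, 'finger_gap': 0.0854416631453179}
scene {'fx': 368.87204545225694, 'fy': 368.87204545225694, 'cx': 330.73045972937524, 'cy': 199.37997602003495, 'camera_from_world': array([[-0.74524787, -0.6666468 , -0.01369877,  0.38373955],
       [ 0.32730273, -0.38363801,  0.86353622, -0.24114263],
       [-0.58092903,  0.63906488,  0.50410073, -0.82766981],
       [ 0.        ,  0.        ,  0.        ,  1.        ]]), '
[... 270 characters left out ...]

top {'fx': 365.52790075738824, 'fy': 365.52790075738824, 'cx': 325.13270269396696, 'cy': 196.00760187553774, 'camera_from_world': array([[-0.0069969 , -0.99990365, -0.01198882, -0.01778267],
       [ 0.99430283, -0.00823192,  0.10627374, -0.50596747],
       [-0.1063622 , -0.01117693,  0.99426463, -0.90090114],
       [ 0.        ,  0.        ,  0.        ,  1.        ]]), 'shot': 2}
case [([351.1, 168.5], 0.58)]
lid [([354.5, 148.5], 0.67), ([240.1, 225.0], 0.36)]
lid_grip [([352.7, 146.7], 0.61)]
carton_0 [([241.7, 171.1], 0.77), ([466.4, 223.6], 0.75), ([187.3, 194.2], 0.66)]
pin_block [([457.4, 171.4], 0.97)]
pin_0 [([244.6, 171.5], 0.74), ([453.8, 181.7], 0.63), ([464.7, 155.6], 0.54)]
```

Run:
```python
import cv2
a=cv2.imread("pics/top0.png"); cv2.imwrite("pics/top0b.png",cv2.resize(a[80:290,120:520],None,fx=2,fy=2,interpolation=cv2.INTER_CUBIC))
```

```text
(no output)
```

View pics/top0b.png

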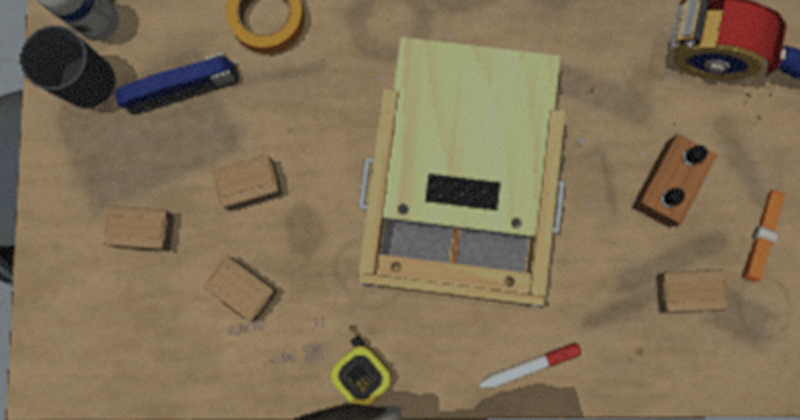

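View pics/scene0.png

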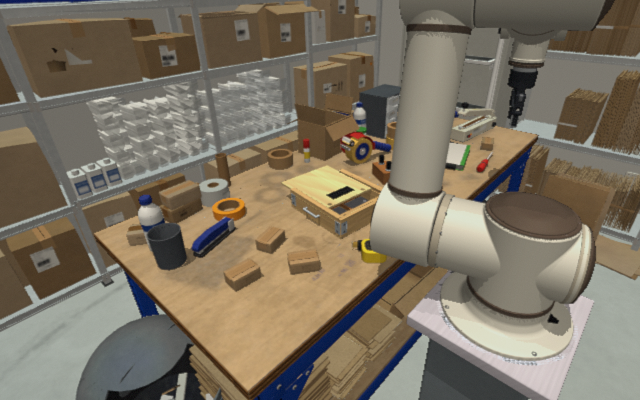

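```bash
cat > h.py <<'E'
import numpy as np, cv2
from station import bot, optics, search_frame
def unproj(p,uv,z):
    T=p["camera_from_world"];R=T[:3,:3];o=-R.T@T[:3,3]
    d=R.T@np.array([(uv[0]-p["cx"])/p["fx"],-(uv[1]-p["cy"])/p["fy"],-1.])
    return o+d*(z-o[2])/d[2]
def proj(p,X):
    T=p["camera_from_world"];c=np.asarray(X)@T[:3,:3].T+T[:3,3]
    return np.stack([p["cx"]+p["fx"]*c[...,0]/-c[...,2],p["cy"]-p["fy"]*c[...,1]/-c[...,2]],-1)
def box(x,y,yaw,sx,sy,z):
    c,s=np.cos(yaw),np.sin(yaw);P=np.array([[1,1],[1,-1],[-1,-1],[-1,1]])*[sx/2,sy/2]
    return np.c_[P@[[c,s],[-s,c]]+[x,y],np.full(4,z)]
def crop(img,c0,r0,w,h,f): return cv2.resize(img[r0:r0+h,c0:c0+w],None,fx=f,fy=f,interpolation=cv2.INTER_CUBIC)
E
python3 - <<'E'
import cv2,numpy as np
from h import crop
a=cv2.imread("pics/top0.png")
t=[crop(a,c-33,r-25,66,50,6) for c,r in((244,171),(189,194),(240,224),(466,225))]
cv2.imwrite("pics/cart.png",np.vstack([np.hstack(t[:2]),np.hstack(t[2:])]))
c=crop(a,296,96,110,140,4); b=np.zeros((560,360,3),np.uint8); q=crop(a,433,143,50,55,7)
b[:385,:350]=q; cv2.imwrite("pics/case.png",np.hstack([c,b]))
E
```

```text
(no output)
```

View pics/cart.png

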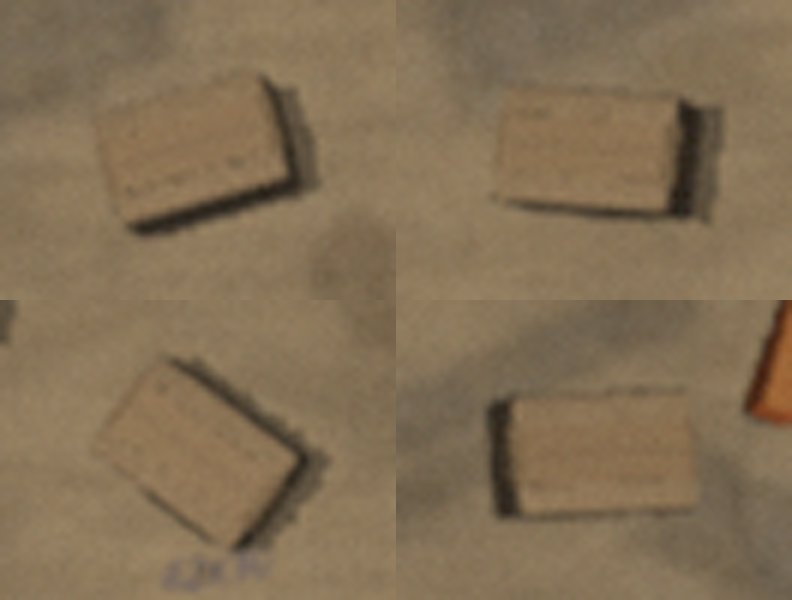

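View pics/case.png

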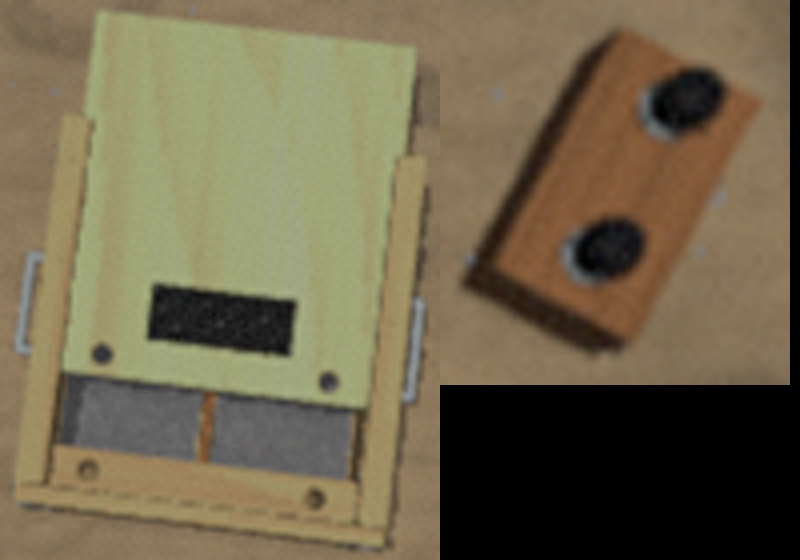

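```bash
cat >> h.py <<'E'
def s2p(x,y,c0,r0,f): return ((x+.5)/f-.5+c0,(y+.5)/f-.5+r0)
E
cat > m.py <<'E'
from h import *
p=optics.capture("top")
T=[((244,171),[(95,115),(258,73),(292,180),(130,222)]),((189,194),[(107,88),(284,98),(272,212),(97,200)]),
((240,224),[(165,57),(303,157),(232,247),(95,150)]),((466,225),[(116,97),(289,90),(301,207),(119,215)])]
for (c,r),q in T:
    P=np.array([unproj(p,s2p(x,y,c-33,r-25,6),.036)[:2] for x,y in q])
    (cx,cy),(w,h),a=cv2.minAreaRect((P*1000).astype(np.float32))
    e=P[1]-P[0]
    l=[np.linalg.norm(P[i]-P[i-1]) for i in range(4)]
    ax=max([(P[i]-P[i-1]) for i in range(4)],key=np.linalg.norm)
    print("carton",P.mean(0).round(4),np.round(l,3),"long-axis angle",np.degrees(np.arctan2(ax[1],ax[0])).round(1))
C=lambda x,y,z:unproj(p,s2p(x,y,296,96,4),z)
L,R=C(88,470,.052),C(315,498,.052); l,r=C(102,354,.058),C(328,381,.058)
d=(L-R)[:2]; u=d/np.linalg.norm(d); ex=np.array([u[1],-u[0]]); 
print("locks",L,R,np.linalg.norm(d),"ex",ex,"yaw",np.degrees(np.arctan2(ex[1],ex[0])))
o=(L+R)[:2]/2+.108*ex; print("case origin",o)
print("lidholes",l,r,np.linalg.norm(l-r),"opening",((l+r)[:2]/2-(L+R)[:2]/2)@ex)
g=C(223,320,.06); print("grip",g, (g[:2]-o)@ex+.078,(g[:2]-o)@u)
for q in((254,93),(177,243)):print("pin",unproj(p,s2p(*q,433,143,7),.080))
E
python3 m.py
```

```text
carton [0.5726 0.1867] [0.049 0.071 0.048 0.07 ] long-axis angle -75.8
carton [0.5142 0.3266] [0.048 0.075 0.048 0.074] long-axis angle -93.7
carton [0.4362 0.1923] [0.048 0.072 0.047 0.071] long-axis angle -125.8
carton [ 0.4298 -0.373 ] [0.049 0.072 0.048 0.075] long-axis angle 92.1
locks [ 0.46097952 -0.00318349  0.052     ] [ 0.44276209 -0.1420484   0.052     ] 0.14005476855087992 ex [ 0.99150434 -0.13007364] yaw -7.473847961219939
case origin [ 0.55895327 -0.0866639 ]
lidholes [ 0.5319796 -0.0123372  0.058    ] [ 0.51407551 -0.15079372  0.058     ] 0.13960932827709688 opening 0.07171632401858909
grip [ 0.55215148 -0.08691564  0.06      ] 0.07128874297297409 -0.0011343349266742988
pin [ 0.59452685 -0.36913501  0.08      ]
pin [ 0.5425848  -0.34038309  0.08      ]
```

```bash
cat > plan.py <<'E'
# python3 plan.py [mm_per_row] x,y,z,yaw_deg ... : prints rows from the present pose through the waypoints
import sys; from h import *
def yaw(q): return 2*np.arctan2(q[2],q[1])
if __name__=="__main__":
    s=bot.read_state(); X=s["tcp_pos"].copy(); th=yaw(s["tool_rot"]); mm=45; rows=[]
    print("t",s["time"].round(1),"tcp",X.round(4),"yaw",np.degrees(th).round(1),"gap",round(s["finger_gap"],4),"q6",s["joints"][5].round(2))
    for a in sys.argv[1:]:
        v=list(map(float,a.split(",")))
        if len(v)==1: mm=v[0]; continue
        D=np.array(v[:3]); t=np.radians(v[3]); t-=2*np.pi*round((t-th)/2/np.pi)
        n=int(np.ceil(max(np.linalg.norm(D-X)*1000/mm,abs(t-th)/.16,1)))
        for i in range(n):
            G=X+(D-X)/(n-i); g=th+(t-th)/(n-i); c,s_=np.cos(th),np.sin(th)
            A=np.array([[c,s_,0],[s_,-c,0],[0,0,-1.]])
            d=np.round(A.T@(G-X)*1000,0 if i<n-1 else 1); dt=np.round(th-g,3)
            rows.append(f"{d[0]:g} {d[1]:g} {d[2]:g} {dt:g}"); X=X+A@d/1000; th-=dt
        rows.append("|")
    for seg in " ; ".join(rows).split("|"):
        r=[k.strip() for k in seg.strip(" ;").split(";") if k.strip()]
        for i in range(0,len(r),8): print("  ","; ".join(r[i:i+8]))
        print("-")
E
python3 plan.py .552,-.087,.16,-7.5 .552,-.087,.075,-7.5
```

```text
Traceback (most recent call last):
  File "plan.py", line 6, in <module>
    print("t",s["time"].round(1),"tcp",X.round(4),"yaw",np.degrees(th).round(1),"gap",round(s["finger_gap"],4),"q6",s["joints"][5].round(2))
              ^^^^^^^^^^^^^^^
AttributeError: 'float' object has no attribute 'round'
```

```bash
sed -i 's/s\["time"\].round(1)/round(s["time"],1)/' plan.py
python3 plan.py .552,-.087,.16,-7.5 .552,-.087,.075,-7.5
```

```text
t 0.8 tcp [ 0.2185 -0.5318  0.2313] yaw 22.3 gap 0.0852 q6 -0.13
   37 -22 5 0.04; 36 -23 6 0.04; 35 -25 5 0.04; 34 -26 6 0.04; 33 -27 5 0.04; 32 -29 6 0.04; 30 -30 5 0.04; 29 -31 6 0.04
   28 -32 5 0.04; 26 -34 6 0.04; 25 -35 5 0.04; 24 -35 6 0.04; 22.7 -36.5 5.3 0.041
-
   -0 0 42 -0; -0 0 43 -0
-
-
```

>>> move_arm:
  series: "37 -22 5 0.04; 36 -23 6 0.04; 35 -25 5 0.04; 34 -26 6 0.04; 33 -27 5 0.04; 32 -29 6 0.04; 30 -30 5 0.04; 29 -31 6 0.04"
  gripper: 0
  newtons: 30

```text
time: 1.75
tcp_pos: [0.4251, -0.2572, 0.1874]
tool_rot: [0.0, 0.999, 0.034, 0.0]
force: [1.1, 0.2, -0.6]
finger_gap: -0.0
gripper_force: 0.0
```

>>> move_arm:
  series: "28 -32 5 0.04; 26 -34 6 0.04; 25 -35 5 0.04; 24 -35 6 0.04; 23 -36 5 0.04; 0 0 30 0; 0 0 30 0; 0 0 15 0"

```text
time: 2.75
tcp_pos: [0.5518, -0.0872, 0.0839]
tool_rot: [-0.0, 0.998, -0.065, -0.001]
force: [-0.7, 0.2, 0.3]
finger_gap: -0.0002
gripper_force: 0.0
```

>>> move_arm:
  series: "0 0 5 0; 0 0 0 0"

```text
time: 3.0
tcp_pos: [0.5526, -0.0877, 0.0809]
tool_rot: [0.0, 0.998, -0.065, 0.0]
force: [-0.4, -0.7, -0.2]
finger_gap: -0.0001
gripper_force: 0.0
```

>>> move_arm:
  series: "0 0 10 0; 0 0 6 0; 0 0 2 0; 0 0 1 0; 0 0 1 0; 0 0 0 0"

```text
time: 3.75
tcp_pos: [0.5523, -0.0875, 0.0604]
tool_rot: [-0.0, 0.998, -0.065, 0.0]
force: [0.3, -0.3, -0.1]
finger_gap: -0.0003
gripper_force: 0.0
```

>>> move_arm:
  series: "0 0 2 0; 0 0 0 0"

```text
time: 4.0
tcp_pos: [0.5535, -0.0877, 0.0599]
tool_rot: [0.0, 0.998, -0.065, 0.002]
force: [0.2, 0.9, 15.8]
finger_gap: -0.0003
gripper_force: 7.9
```

>>> move_arm:
  series: "0 0 -0.5 0; 5 0 0 0; 10 0 0 0; 10 0 0 0"

```text
time: 4.5
tcp_pos: [0.5779, -0.0909, 0.06]
tool_rot: [0.0, 0.998, -0.065, 0.001]
force: [-2.5, 0.1, 11.6]
finger_gap: -0.0
gripper_force: 6.3
```

>>> move_arm:
  series: "15 0 0 0; 15 0 0 0; 15 0 0 0; 15 0 0 0; 15 0 0 0; 15 0 0 0; 12 0 0 0; 8 0 0 0"

```text
time: 5.5
tcp_pos: [0.6871, -0.1055, 0.06]
tool_rot: [0.0, 0.998, -0.065, 0.001]
force: [-3.0, -1.4, 11.1]
finger_gap: 0.0
gripper_force: 5.7
```

>>> move_arm:
  series: "4 0 0 0; 0 0 0 0; 0 0 -20 0; 0 0 -40 0; 0 0 -40 0"
  gripper: 85

```text
time: 6.12
tcp_pos: [0.69, -0.1055, 0.1613]
tool_rot: [-0.0, 0.998, -0.065, 0.0]
force: [-0.1, -0.6, 0.5]
finger_gap: 0.0849
gripper_force: 0.0
```

```bash
python3 - <<'E'
from h import *
p=optics.capture("top"); cv2.imwrite("pics/top1.png",p["image"][:,:,::-1]); cv2.imwrite("pics/top1b.png",crop(p["image"][:,:,::-1],160,70,340,190,2.35))
g=[r for r in search_frame("lid_grip",p)];print(g)
print([(r["pixel"],unproj(p,r["pixel"],.036).round(3)) for r in search_frame("carton_0",p)])
E
python3 plan.py
```

```text
[{'pixel': [360.8, 106.2], 'score': 0.83}]
[([189.3, 196.8], array([0.506, 0.321, 0.036])), ([238.6, 223.6], array([0.437, 0.195, 0.036])), ([466.5, 223.1], array([ 0.434, -0.372,  0.036])), ([246.4, 172.4], array([0.567, 0.178, 0.036]))]
t 6.3 tcp [ 0.691  -0.1058  0.1627] yaw -7.5 gap 0.0853 q6 1.44
-
```

View pics/top1b.png

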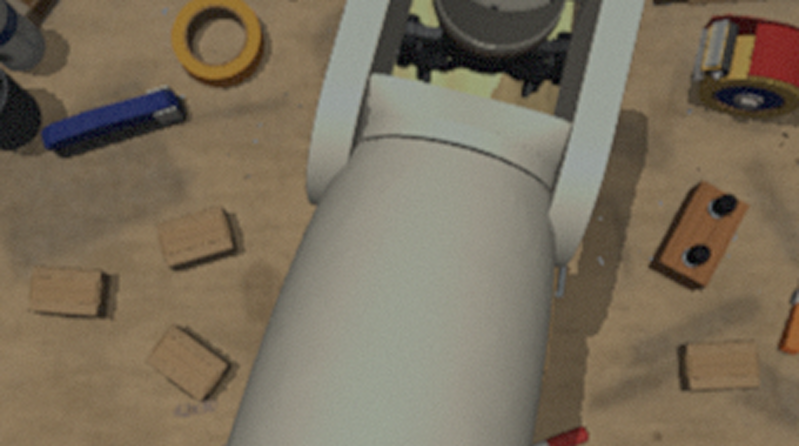

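```bash
python3 plan.py .573,.187,.1,104.2 .573,.187,.003,104.2 .573,.187,.12,104.2 .610,-.044,.12,172.5 .61,-.044,.013,172.5
```

```text
t 6.3 tcp [ 0.691  -0.1058  0.1627] yaw -7.5 gap 0.0853 q6 1.44
   -12 -21 5 -0.15; -9 -23 5 -0.15; -5 -24 5 -0.15; -2 -24 5 -0.15; 2 -24 5 -0.15; 6 -24 5 -0.15; 9 -22 5 -0.15; 12 -21 5 -0.15
   16 -19 5 -0.15; 18 -16 4 -0.15; 20 -13 5 -0.15; 22 -10 4 -0.149; 23.5 -6.8 4.7 -0.15
-
   -0 0 32 0; -0 0 32 0; -0 0 33 0
-
   -0 0 -39 0; -0 0 -39 0; -0 0 -39 0
-
   -29 -3 -0 -0.149; -28 -7 -0 -0.149; -27 -11 -0 -0.149; -25 -15 -0 -0.149; -23 -18 -0 -0.149; -20 -22 -0 -0.149; -16 -24 -0 -0.149; -12.7 -27 -0 -0.149
-
   -0 -0 36 0; -0 -0 35 0; -0 -0 36 0
-
-
```

>>> move_arm:
  series: "-12 -21 5 -0.15; -9 -23 5 -0.15; -5 -24 5 -0.15; -2 -24 5 -0.15; 2 -24 5 -0.15; 6 -24 5 -0.15; 9 -22 5 -0.15; 12 -21 5 -0.15"
  gripper: 85

```text
time: 7.28
tcp_pos: [0.6159, 0.0749, 0.1184]
tool_rot: [-0.0, 0.859, 0.512, -0.0]
force: [0.1, 0.1, -0.4]
finger_gap: 0.0851
gripper_force: 0.0
```

>>> move_arm:
  series: "16 -19 5 -0.15; 18 -16 4 -0.15; 20 -13 5 -0.15; 22 -10 4 -0.15; 23.5 -7 4.5 -0.15; 0 0 0 0"

```text
time: 8.02
tcp_pos: [0.5709, 0.1883, 0.0958]
tool_rot: [-0.001, 0.613, 0.79, -0.0]
force: [-0.1, 0.6, 0.2]
finger_gap: 0.0849
gripper_force: 0.0
```

```bash
python3 - <<'E'
from h import *
p=optics.capture("scene"); cv2.imwrite("pics/s1.png",crop(p["image"][:,:,::-1],180,120,200,150,4))
E
python3 plan.py .573,.187,.003,104.2
```

```text
t 8.1 tcp [0.5714 0.1875 0.0961] yaw 104.2 gap 0.0848 q6 -0.06
   -0 0 31 0; -0 1 31 0; -0.9 0.4 31.1 0.001
-
-
```

View pics/s1.png

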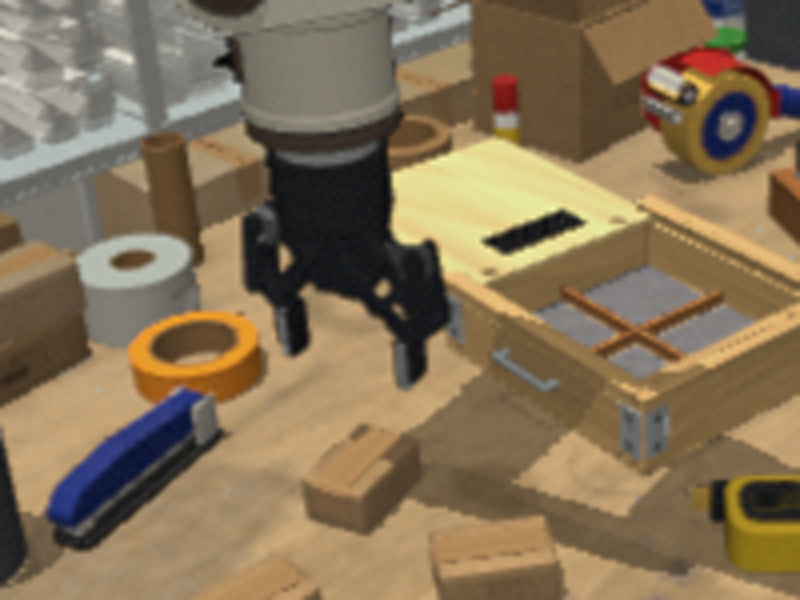

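>>> move_arm:
  series: "0 0 31 0; 0 1 31 0; -1 0 31 0; 0 0 0 0"

```text
time: 8.57
tcp_pos: [0.5721, 0.1854, 0.0015]
tool_rot: [-0.001, 0.615, 0.789, -0.002]
force: [0.4, 0.1, 1.1]
finger_gap: 0.0852
gripper_force: 0.0
```

>>> move_arm:
  series: "0 0 0 0; 0 0 0 0; 0 0 0 0; 0 0 0 0"
  gripper: 40
  newtons: 30

```text
time: 9.07
tcp_pos: [0.5741, 0.1865, 0.0051]
tool_rot: [0.001, 0.614, 0.789, 0.001]
force: [-0.8, -1.7, 6.5]
finger_gap: 0.0505
gripper_force: 30.9
```

>>> move_arm:
  series: "0 0 -20 0; 0 0 -40 0; 0 0 -40 0; 0 0 -17 0; 0 0 0 0"

```text
time: 9.7
tcp_pos: [0.5735, 0.1866, 0.1212]
tool_rot: [0.001, 0.614, 0.789, 0.001]
force: [-0.8, 0.1, -1.8]
finger_gap: 0.0511
gripper_force: 31.8
```

>>> move_arm:
  series: "-29 -3 0 -0.149; -28 -7 0 -0.149; -27 -11 0 -0.149; -25 -15 0 -0.149; -23 -18 0 -0.149; -20 -22 0 -0.149; -16 -24 0 -0.149; -12.7 -27 0 -0.149"

```text
time: 10.7
tcp_pos: [0.6097, -0.0453, 0.1182]
tool_rot: [-0.001, 0.062, 0.998, 0.0]
force: [-0.2, 0.3, -1.8]
finger_gap: 0.0505
gripper_force: 31.6
```

```bash
python3 plan.py .61,-.044,.06,172.5 .61,-.044,.016,172.5
```

```text
t 10.7 tcp [ 0.6097 -0.0453  0.1182] yaw 172.8 gap 0.0505 q6 -1.65
   -0 1 29 0.003; -0.1 0.3 29.2 0.003
-
   -0 0 44 -0
-
-
```

>>> move_arm:
  series: "0 0 0 0; 0 0 30 0; 0 0 30 0; 0 0 25 0; 0 0 12 0; 0 0 6 0; 0 0 0 0"

```text
time: 11.58
tcp_pos: [0.6111, -0.0442, 0.0202]
tool_rot: [0.001, 0.065, 0.998, 0.0]
force: [-15.3, -0.1, 35.4]
finger_gap: 0.0501
gripper_force: 46.6
```

>>> move_arm:
  series: "0 0 -6 0; 0 0 -30 0; 0 0 -40 0; 0 0 -50 0; 0 0 0 0"

```text
time: 12.2
tcp_pos: [0.6119, -0.0445, 0.1474]
tool_rot: [0.003, 0.065, 0.998, -0.0]
force: [0.4, -0.7, -1.3]
finger_gap: 0.0504
gripper_force: 32.1
```

Run:
```python
from h import *
p=optics.capture("scene"); cv2.imwrite("pics/s2.png",crop(p["image"][:,:,::-1],240,120,160,120,5))
p=optics.capture("top"); cv2.imwrite("pics/t2.png",crop(p["image"][:,:,::-1],280,60,140,140,4))
```

```text
(no output)
```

View pics/s2.png

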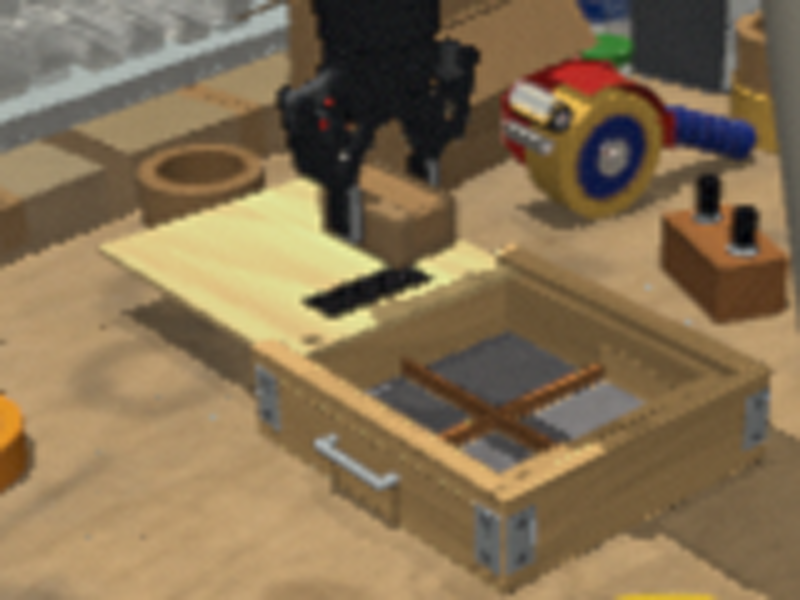

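View pics/t2.png

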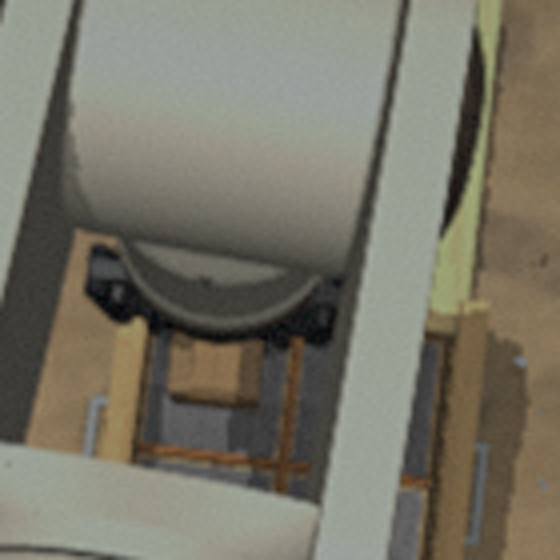

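Run:
```python
from h import *
p=optics.capture("top")
o=np.array([.559,-.0867]);ex=np.array([.9915,-.1301]);ey=np.array([.1301,.9915])
f=lambda P:((P[:2]-o)@ex).round(4),
def c(x,y,z):
    P=unproj(p,s2p(x,y,280,60,4),z);return P.round(4),((P[:2]-o)@ex).round(4),((P[:2]-o)@ey).round(4)
for z in(.17,.179,.185):print(z,c(212,373,z))
for z in(.135,.143,.15):print(z,c(212,403,z))
print("batten",c(220,458,.021),"lid front right",c(450,305,.058), c(450,322,.058))
s=bot.read_state();print((s["tcp_pos"][:2]-o)@ex,(s["tcp_pos"][:2]-o)@ey)
```

```text
0.17 (array([ 0.5845, -0.0402,  0.17  ]), np.float64(0.0193), np.float64(0.0494))
0.179 (array([ 0.5825, -0.0401,  0.179 ]), np.float64(0.0172), np.float64(0.0493))
0.185 (array([ 0.5811, -0.04  ,  0.185 ]), np.float64(0.0159), np.float64(0.0492))
0.135 (array([ 0.5752, -0.0404,  0.135 ]), np.float64(0.0101), np.float64(0.048))
0.143 (array([ 0.5736, -0.0403,  0.143 ]), np.float64(0.0084), np.float64(0.0479))
0.15 (array([ 0.5721, -0.0402,  0.15  ]), np.float64(0.007), np.float64(0.0478))
batten (array([ 0.5628, -0.0464,  0.021 ]), np.float64(-0.0015), np.float64(0.0405)) lid front right (array([ 0.6517, -0.1899,  0.058 ]), np.float64(0.1054), np.float64(-0.0903)) (array([ 0.6409, -0.1896,  0.058 ]), np.float64(0.0946), np.float64(-0.0914))
0.04494023394421234 0.04875489083259465
```

>>> move_arm:
  series: "-2 0 30 0; 0 0 40 0; 0 0 35 0; 0 0 15 0; 0 0 5 0; 0 0 0 0"

```text
time: 13.1
tcp_pos: [0.6125, -0.0449, 0.0201]
tool_rot: [0.0, 0.065, 0.998, -0.0]
force: [-13.6, -1.9, 22.3]
finger_gap: 0.0507
gripper_force: 42.6
```

>>> move_arm:
  series: "0 0 -1 0; 0 0 0 0; 0 0 0 0; 0 0 -4 0; 0 0 -30 0; 0 0 -40 0; 0 0 -40 0; 0 0 0 0"
  gripper: 62

```text
time: 14.1
tcp_pos: [0.6137, -0.0448, 0.1369]
tool_rot: [0.003, 0.065, 0.998, -0.0]
force: [0.5, -0.3, 0.1]
finger_gap: 0.0617
gripper_force: 0.0
```

```bash
python3 - <<'E'
from h import *
p=optics.capture("scene"); cv2.imwrite("pics/s3.png",crop(p["image"][:,:,::-1],240,120,160,120,5))
E
python3 plan.py  .514,.327,.12,86.3 .514,.327,.007,86.3
```

```text
t 14.2 tcp [ 0.6129 -0.0447  0.1347] yaw 172.6 gap 0.0616 q6 -1.64
   15 36 1 0.151; 20 33 2 0.151; 24 30 1 0.15; 29 26 2 0.151; 32 21 1 0.15; 35 16 2 0.151; 37 10 1 0.15; 38 5 2 0.151
   38 -1 1 0.15; 37.7 -6.7 1.7 0.151
-
   -0 0 38 -0; -0 0 38 -0; -0 0 37 -0
-
-
```

View pics/s3.png

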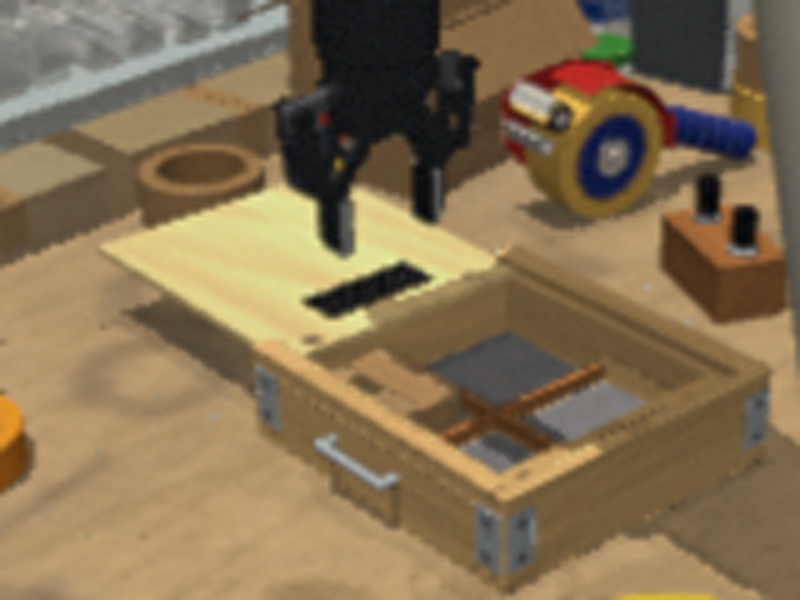

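>>> move_arm:
  series: "15 36 1 0.151; 20 33 2 0.151; 24 30 1 0.15; 29 26 2 0.151; 32 21 1 0.15; 35 16 2 0.151; 37 10 1 0.15; 38 5 2 0.151"
  gripper: 85

```text
time: 15.15
tcp_pos: [0.5323, 0.2544, 0.1202]
tool_rot: [-0.001, 0.621, 0.784, -0.001]
force: [1.2, -0.3, 0.4]
finger_gap: 0.0849
gripper_force: 0.0
```

>>> move_arm:
  series: "38 -1 1 0.15; 38 -7 2 0.15; 0 0 0 0"

```text
time: 15.52
tcp_pos: [0.5117, 0.3292, 0.1169]
tool_rot: [-0.001, 0.729, 0.684, -0.001]
force: [-0.5, 0.0, -1.2]
finger_gap: 0.0847
gripper_force: 0.0
```

```bash
python3 - <<'E'
from h import *
p=optics.capture("top"); cv2.imwrite("pics/t4.png",np.hstack([crop(p["image"][:,:,::-1],296,86,110,145,4), np.vstack([crop(p["image"][:,:,::-1],205,145,85,110,4),np.zeros((140,340,3),np.uint8)])]))
print([(r["pixel"],unproj(p,r["pixel"],.036).round(3)) for r in search_frame("carton_0",p)])
E
python3 plan.py  .514,.327,.007,86.3
```

```text
[([463.5, 224.0], array([ 0.432, -0.365,  0.036])), ([242.3, 224.6], array([0.435, 0.186, 0.036])), ([336.1, 154.4], array([ 0.611, -0.05 ,  0.036])), ([187.7, 195.5], array([0.509, 0.325, 0.036]))]
t 15.6 tcp [0.5127 0.3272 0.1174] yaw 86.5 gap 0.0853 q6 0.5
   -0 0 37 0.001; -0 1 37 0.001; -0.1 0.3 36.4 0.001
-
-
```

View pics/t4.png

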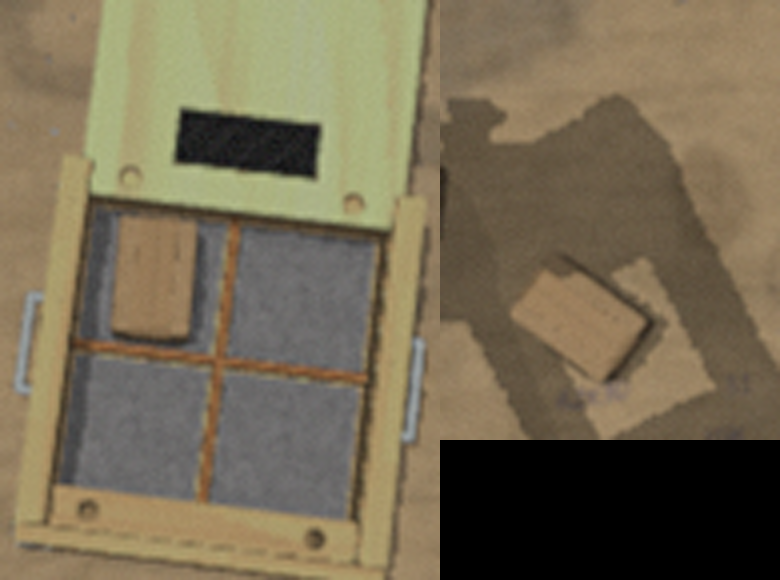

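>>> move_arm:
  series: "0 0 37 0; 0 1 37 0; 0 0 34 0; 0 0 0 0"

```text
time: 16.12
tcp_pos: [0.513, 0.3256, 0.008]
tool_rot: [-0.001, 0.729, 0.684, -0.002]
force: [0.3, -0.2, -0.1]
finger_gap: 0.0851
gripper_force: 0.0
```

>>> move_arm:
  series: "0 0 0 0; 0 0 0 0; 0 0 0 0; 0 0 0 0"
  gripper: 40

```text
time: 16.62
tcp_pos: [0.515, 0.3274, 0.0121]
tool_rot: [0.0, 0.729, 0.684, 0.001]
force: [0.3, -2.4, 5.7]
finger_gap: 0.0501
gripper_force: 31.2
```

>>> move_arm:
  series: "0 0 -20 0; 0 0 -40 0; 0 0 -40 0; 0 0 -20 0; 0 0 0 0"

```text
time: 17.25
tcp_pos: [0.5148, 0.3276, 0.1334]
tool_rot: [0.001, 0.729, 0.684, 0.002]
force: [-0.1, 0.0, -0.9]
finger_gap: 0.0501
gripper_force: 32.1
```

```bash
python3 plan.py  .5168,-.0317,.125,172.5
```

```text
t 17.2 tcp [0.5148 0.3276 0.1334] yaw 86.3 gap 0.0501 q6 0.5
   -36 2 1 -0.15; -36 -3 1 -0.15; -35 -8 1 -0.15; -33 -13 1 -0.151; -31 -18 1 -0.15; -28 -23 1 -0.151; -24 -27 1 -0.15; -20 -30 0 -0.151
   -15 -32 1 -0.15; -10.8 -34.5 0.4 -0.151
-
-
```

>>> move_arm:
  series: "-36 2 1 -0.15; -36 -3 1 -0.15; -35 -8 1 -0.15; -33 -13 1 -0.151; -31 -18 1 -0.15; -28 -23 1 -0.151; -24 -27 1 -0.15; -20 -30 0 -0.151"

```text
time: 18.25
tcp_pos: [0.5144, 0.0383, 0.1227]
tool_rot: [-0.001, 0.212, 0.977, -0.0]
force: [0.3, 0.7, -1.3]
finger_gap: 0.0503
gripper_force: 32.1
```

>>> move_arm:
  series: "-15 -32 1 -0.15; -11 -34.5 0 -0.15; 0 0 0 0; 0 0 35 0; 0 0 35 0; 0 0 20 0; 0 0 10 0; 0 0 0 0"

```text
time: 19.25
tcp_pos: [0.5161, -0.0317, 0.0222]
tool_rot: [-0.0, 0.066, 0.998, 0.0]
force: [-0.1, 0.0, -1.3]
finger_gap: 0.05
gripper_force: 32.4
```

No contact yet at z=0.022 — release just above the floor.

>>> move_arm:
  series: "0 0 2 0; 0 0 0 0; 0 0 0 0"

```text
time: 19.62
tcp_pos: [0.5166, -0.0321, 0.0208]
tool_rot: [0.001, 0.066, 0.998, 0.0]
force: [0.5, 1.4, 4.7]
finger_gap: 0.0503
gripper_force: 33.9
```

>>> move_arm:
  series: "0 0 0 0; 0 0 0 0; 0 0 0 0; 0 0 -5 0; 0 0 -30 0; 0 0 -40 0; 0 0 -40 0; 0 0 0 0"
  gripper: 60

```text
time: 20.62
tcp_pos: [0.5175, -0.0323, 0.1384]
tool_rot: [0.002, 0.066, 0.998, -0.0]
force: [1.0, -0.7, -0.9]
finger_gap: 0.0604
gripper_force: 0.0
```

```bash
python3 plan.py  .436,.192,.11,54.2 .436,.192,.009,54.2
python3 - <<'E'
from h import *
p=optics.capture("top")
print([(r["pixel"],unproj(p,r["pixel"],.036).round(3)) for r in search_frame("carton_0",p)])
E
```

```text
t 20.6 tcp [ 0.5175 -0.0323  0.1384] yaw 172.5 gap 0.0604 q6 -1.65
   8 16 2 0.159; 11 15 2 0.159; 13 13 2 0.159; 15 11 2 0.159; 17 8 2 0.159; 18 5 2 0.159; 18 2 2 0.159; 18 -0 2 0.158
   18 -3 2 0.159; 17 -6 3 0.158; 16 -9 2 0.159; 15 -11 3 0.158; 12.1 -13.8 2.4 0.159
-
   0 -0 34 -0; 0 -0 33 -0; 0 -0 34 -0
-
-
[([465.4, 223.7], array([ 0.433, -0.369,  0.036])), ([327.2, 202.2], array([ 0.489, -0.027,  0.036])), ([237.3, 221.8], array([0.442, 0.198, 0.036]))]
```

>>> move_arm:
  series: "8 16 2 0.159; 11 15 2 0.159; 13 13 2 0.159; 15 11 2 0.159; 17 8 2 0.159; 18 5 2 0.159; 18 2 2 0.159; 18 0 2 0.158"
  gripper: 85

```text
time: 21.72
tcp_pos: [0.4653, 0.1067, 0.1179]
tool_rot: [-0.001, 0.647, 0.762, -0.001]
force: [0.5, 0.8, 0.0]
finger_gap: 0.0852
gripper_force: 0.0
```

>>> move_arm:
  series: "18 -3 2 0.159; 17 -6 3 0.158; 16 -9 2 0.159; 15 -11 3 0.158; 12 -14 2 0.159; 0 0 0 0"

```text
time: 22.48
tcp_pos: [0.4335, 0.1926, 0.106]
tool_rot: [-0.0, 0.89, 0.456, -0.001]
force: [-0.1, -0.5, 0.5]
finger_gap: 0.0848
gripper_force: 0.0
```

```bash
python3 plan.py .436,.192,.009,54.2
python3 - <<'E'
from h import *
p=optics.capture("scene"); cv2.imwrite("pics/s5.png",crop(p["image"][:,:,::-1],220,140,200,150,4))
print([(r["pixel"],unproj(p,r["pixel"],.020).round(3),round(r["score"],2)) for r in search_frame("carton_0",p)])
E
```

```text
t 22.5 tcp [0.4335 0.1926 0.106 ] yaw 54.3 gap 0.0848 q6 0.88
   0 1 32 0; 0 1 33 0.001; 0.9 0.4 32 0
-
-
[([338.1, 205.5], array([ 0.544, -0.068,  0.02 ]), 0.65), ([420.6, 181.0], array([ 0.431, -0.387,  0.02 ]), 0.63), ([318.3, 197.0], array([ 0.63 , -0.067,  0.02 ]), 0.58), ([304.1, 263.7], array([0.424, 0.203, 0.02 ]), 0.56)]
```

View pics/s5.png

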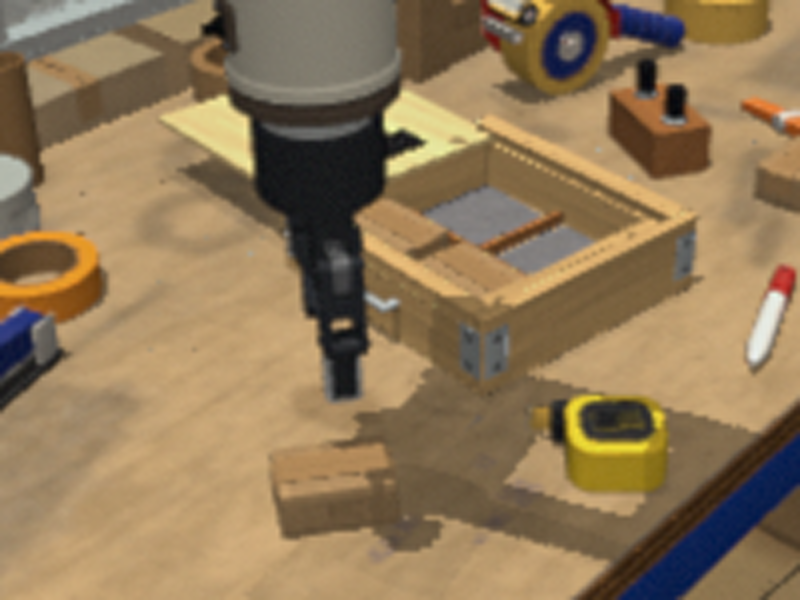

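>>> move_arm:
  series: "0 1 32 0; 0 1 33 0; 1 0 32 0; 0 0 0 0"

```text
time: 23.08
tcp_pos: [0.4355, 0.1908, 0.0085]
tool_rot: [-0.0, 0.89, 0.456, -0.002]
force: [-0.4, -0.0, 0.2]
finger_gap: 0.085
gripper_force: 0.0
```

>>> move_arm:
  series: "0 0 0 0; 0 0 0 0; 0 0 0 0; 0 0 0 0"
  gripper: 40

```text
time: 23.58
tcp_pos: [0.4375, 0.1919, 0.0118]
tool_rot: [0.0, 0.89, 0.456, 0.001]
force: [-1.1, -1.3, 7.1]
finger_gap: 0.0502
gripper_force: 31.0
```

>>> move_arm:
  series: "0 0 -20 0; 0 0 -40 0; 0 0 -40 0; 0 0 -20 0; 0 0 0 0"

```text
time: 24.2
tcp_pos: [0.4375, 0.192, 0.1323]
tool_rot: [0.0, 0.89, 0.456, 0.002]
force: [0.5, -0.8, -1.6]
finger_gap: 0.05
gripper_force: 32.4
```

```bash
python3 plan.py  .504,-.1289,.125,-7.5
```

```text
t 24.2 tcp [0.4375 0.192  0.1323] yaw 54.2 gap 0.05 q6 0.88
   -28 30 1 0.135; -23 34 1 0.135; -19 36 1 0.135; -13 39 1 0.134; -8 40 1 0.135; -3 41 1 0.134; 3 41 1 0.135; 7.7 40.1 0.3 0.134
-
-
```

>>> move_arm:
  series: "-28 30 1 0.135; -23 34 1 0.135; -19 36 1 0.135; -13 39 1 0.134; -8 40 1 0.135; -3 41 1 0.134; 3 41 1 0.135; 8 40 0 0.134"

```text
time: 25.2
tcp_pos: [0.5031, -0.1303, 0.1223]
tool_rot: [-0.0, 0.998, -0.068, -0.001]
force: [1.1, -0.1, -0.8]
finger_gap: 0.0505
gripper_force: 32.3
```

>>> move_arm:
  series: "0 0 0 0; 0 0 35 0; 0 0 35 0; 0 0 20 0; 0 0 10 0; 0 0 2 0; 0 0 2 0; 0 0 0 0"

```text
time: 26.2
tcp_pos: [0.5033, -0.1287, 0.0208]
tool_rot: [0.0, 0.998, -0.065, 0.0]
force: [-13.2, 6.8, 19.7]
finger_gap: 0.0504
gripper_force: 41.2
```

>>> move_arm:
  series: "0 0 -1 0; 0 0 0 0; 0 0 0 0; 0 0 -5 0; 0 0 -30 0; 0 0 -40 0; 0 0 -40 0; 0 0 0 0"
  gripper: 60

```text
time: 27.2
tcp_pos: [0.5048, -0.1296, 0.139]
tool_rot: [0.001, 0.998, -0.065, 0.003]
force: [0.2, 0.1, -0.2]
finger_gap: 0.06
gripper_force: 0.0
```

```bash
python3 plan.py  .43,-.372,.11,92.1
python3 - <<'E'
from h import *
p=optics.capture("top")
print([(r["pixel"],unproj(p,r["pixel"],.036).round(3)) for r in search_frame("carton_0",p)])
E
```

```text
t 27.2 tcp [ 0.5048 -0.1296  0.139 ] yaw -7.5 gap 0.06 q6 1.3
   -4 23 3 -0.158; -7 22 3 -0.158; -11 20 3 -0.158; -14 18 2 -0.158; -17 16 3 -0.158; -19 13 2 -0.158; -21 10 3 -0.158; -22 7 2 -0.158
   -23 4 3 -0.158; -23 -0 2 -0.158; -22.3 -4.2 3 -0.158
-
-
[([464.4, 225.0], array([ 0.43 , -0.367,  0.036])), ([364.6, 203.1], array([ 0.486, -0.12 ,  0.036])), ([323.7, 190.1], array([ 0.52 , -0.018,  0.036])), ([332.8, 153.0], array([ 0.615, -0.042,  0.036]))]
```

>>> move_arm:
  series: "-4 23 3 -0.158; -7 22 3 -0.158; -11 20 3 -0.158; -14 18 2 -0.158; -17 16 3 -0.158; -19 13 2 -0.158; -21 10 3 -0.158; -22 7 2 -0.158"
  gripper: 85

```text
time: 28.3
tcp_pos: [0.4471, -0.3056, 0.1129]
tool_rot: [-0.001, 0.842, 0.539, -0.0]
force: [0.7, -0.2, -0.3]
finger_gap: 0.085
gripper_force: 0.0
```

>>> move_arm:
  series: "-23 4 3 -0.158; -23 0 2 -0.158; -22 -4 3 -0.158; 0 0 0 0"

```text
time: 28.8
tcp_pos: [0.4278, -0.3718, 0.1047]
tool_rot: [-0.001, 0.695, 0.719, 0.0]
force: [0.8, 0.4, -0.3]
finger_gap: 0.0849
gripper_force: 0.0
```

```bash
python3 plan.py .43,-.372,.009,92.1
python3 - <<'E'
from h import *
p=optics.capture("scene")
print([(r["pixel"],unproj(p,r["pixel"],.020).round(3),round(r["score"],2)) for r in search_frame("carton_0",p)])
p=optics.capture("top"); cv2.imwrite("pics/t6.png",crop(p["image"][:,:,::-1],290,70,210,190,3.5));
E
```

```text
t 28.8 tcp [ 0.4278 -0.3718  0.1047] yaw 92.0 gap 0.0849 q6 -0.89
   -0 1 32 -0; -0 1 32 -0.001; -0.3 0.2 31.7 -0
-
-
[([357.2, 198.6], array([ 0.525, -0.142,  0.02 ]), 0.68), ([334.8, 206.9], array([ 0.547, -0.055,  0.02 ]), 0.64), ([319.7, 198.4], array([ 0.62 , -0.063,  0.02 ]), 0.56)]
```

View pics/t6.png

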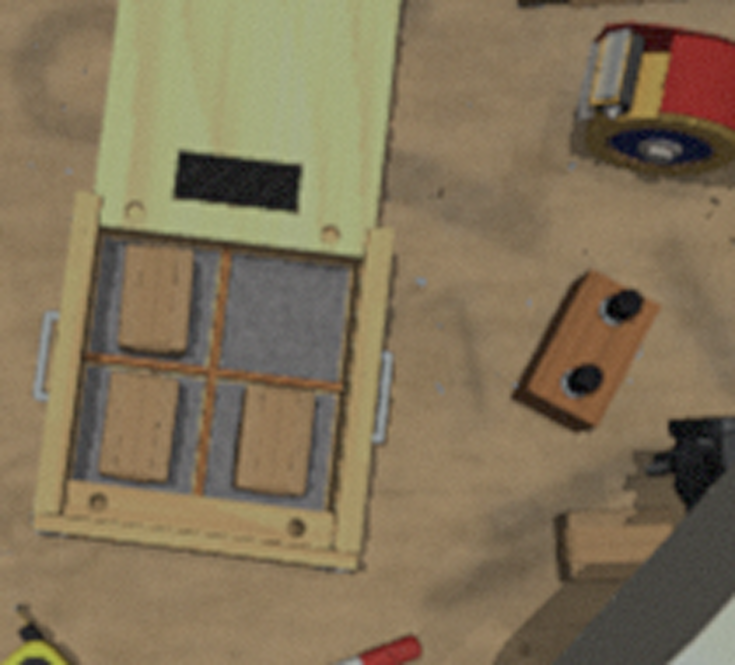

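>>> move_arm:
  series: "0 1 32 0; 0 1 32 0; 0 0 31.5 0; 0 0 0 0"

```text
time: 29.45
tcp_pos: [0.43, -0.3695, 0.0089]
tool_rot: [-0.002, 0.695, 0.719, 0.0]
force: [0.3, -0.2, -0.0]
finger_gap: 0.0847
gripper_force: 0.0
```

>>> move_arm:
  series: "0 0 0 0; 0 0 0 0; 0 0 0 0; 0 0 0 0"
  gripper: 40

```text
time: 29.95
tcp_pos: [0.4313, -0.3716, 0.0124]
tool_rot: [0.001, 0.694, 0.72, 0.0]
force: [0.4, 2.5, 6.8]
finger_gap: 0.0503
gripper_force: 31.0
```

>>> move_arm:
  series: "0 0 -20 0; 0 0 -40 0; 0 0 -40 0; 0 0 -20 0; 0 0 0 0"

```text
time: 30.58
tcp_pos: [0.4312, -0.3718, 0.1329]
tool_rot: [0.002, 0.694, 0.72, -0.0]
force: [0.1, 0.1, -1.0]
finger_gap: 0.0503
gripper_force: 32.1
```

```bash
python3 plan.py  .5982,-.1413,.125,172.5
python3 - <<'E'
from h import *
p=optics.capture("top")
o=np.array([.559,-.0867]);ex=np.array([.9915,-.1301]);ey=np.array([.1301,.9915])
for n,Q in dict(c=[(245,388),(315,392),(305,495),(235,488)],b=[(108,372),(178,376),(170,482),(100,472)],a=[(125,245),(192,248),(187,350),(119,344)]).items():
  print(n,[[round(float((unproj(p,s2p(*q,290,70,3.5),.045)[:2]-o)@e),4) for e in(ex,ey)] for q in Q])
h=[unproj(p,s2p(*q,290,70,3.5),.058)[:2] for q in((135,210),(330,234))]; print("opening",(sum(h)/2-o)@ex+.108)
E
```

```text
t 30.6 tcp [ 0.4312 -0.3718  0.1329] yaw 92.1 gap 0.0503 q6 -0.88
   25 19 1 -0.156; 22 23 1 -0.156; 18 26 1 -0.156; 13 29 1 -0.156; 9 30 1 -0.156; 4 31 1 -0.156; -1 32 1 -0.156; -6 31 0 -0.156
   -11 29.9 0.9 -0.156
-
-
c [[-0.0139, -0.0236], [-0.0108, -0.0734], [-0.0847, -0.0743], [-0.0858, -0.0247]]
b [[-0.0143, 0.0749], [-0.0111, 0.0248], [-0.0872, 0.0215], [-0.0862, 0.0716]]
a [[0.0793, 0.0742], [0.0829, 0.0259], [0.0083, 0.0207], [0.0068, 0.0696]]
opening 0.20973020919304547
```

>>> move_arm:
  series: "25 19 1 -0.156; 22 23 1 -0.156; 18 26 1 -0.156; 13 29 1 -0.156; 9 30 1 -0.156; 4 31 1 -0.156; -1 32 1 -0.156; -6 31 0 -0.156"

```text
time: 31.62
tcp_pos: [0.5787, -0.1651, 0.1223]
tool_rot: [-0.001, 0.14, 0.99, 0.0]
force: [0.4, -0.5, -0.7]
finger_gap: 0.0496
gripper_force: 32.1
```

>>> move_arm:
  series: "-11 30 1 -0.156; 0 0 0 0; 0 0 35 0; 0 0 35 0; 0 0 20 0; 0 0 10 0; 0 0 2 0; 0 0 0 0"

```text
time: 32.62
tcp_pos: [0.5974, -0.1408, 0.0211]
tool_rot: [-0.0, 0.066, 0.998, 0.0]
force: [-2.3, 2.2, 1.9]
finger_gap: 0.05
gripper_force: 34.5
```

>>> move_arm:
  series: "0 0 0 0; 0 0 0 0; 0 0 0 0; 0 0 -5 0; 0 0 -30 0; 0 0 -40 0; 0 0 -40 0; 0 0 0 0"
  gripper: 60

```text
time: 33.62
tcp_pos: [0.599, -0.1414, 0.1396]
tool_rot: [0.003, 0.066, 0.998, -0.001]
force: [0.1, 0.2, -1.1]
finger_gap: 0.0597
gripper_force: 0.0
```

```bash
python3 plan.py .69,-.104,.12,172.5 .69,-.104,.066,172.5
```

```text
t 33.6 tcp [ 0.599  -0.1414  0.1396] yaw 172.5 gap 0.0597 q6 -1.8
   -28 16 7 -0; -29 16 6 -0; -28.4 17 6.6 -0.001
-
   0 -0 27 0; 0 -0 27 0
-
-
```

>>> move_arm:
  series: "-28 16 7 0; -29 16 6 0; -28.5 17 6.5 0; 0 0 0 0; 0 0 25 0; 0 0 20 0; 0 0 7 0; 0 0 0 0"
  gripper: 0

```text
time: 34.62
tcp_pos: [0.6886, -0.1033, 0.0641]
tool_rot: [-0.0, 0.066, 0.998, 0.0]
force: [0.3, -0.8, 0.9]
finger_gap: -0.0001
gripper_force: 0.0
```

Run:
```python
from h import *
p=optics.capture("scene"); cv2.imwrite("pics/s7.png",crop(p["image"][:,:,::-1],260,130,130,100,5))
```

```text
(no output)
```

View pics/s7.png

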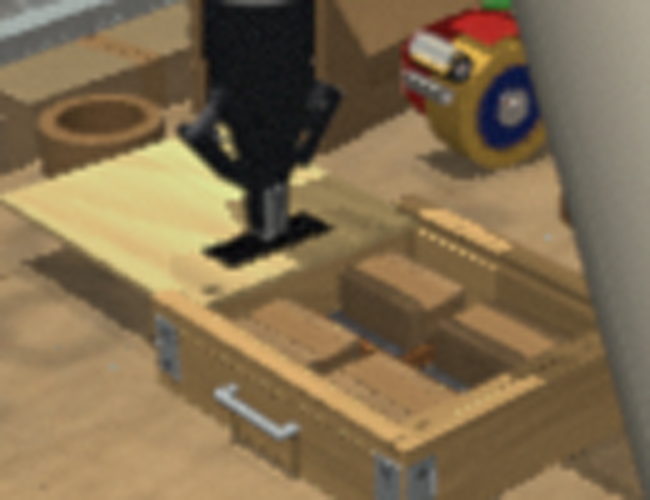

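>>> move_arm:
  series: "0 0 2.5 0; 0 0 1.5 0; 0 0 0 0"

```text
time: 35.05
tcp_pos: [0.6888, -0.1031, 0.0604]
tool_rot: [0.0, 0.065, 0.998, 0.0]
force: [-0.1, -0.6, -0.1]
finger_gap: 0.0001
gripper_force: 0.0
```

>>> move_arm:
  series: "0 0 1.5 0; 0 0 0 0; 4 0 0 0; 8 0 0 0"

```text
time: 35.55
tcp_pos: [0.6779, -0.1017, 0.06]
tool_rot: [0.001, 0.065, 0.998, -0.0]
force: [1.9, 0.3, 8.6]
finger_gap: -0.0002
gripper_force: 4.2
```

>>> move_arm:
  series: "15 0 0.2 0; 15 0 0 0; 15 0 0 0; 15 0 0 0; 15 0 0 0; 15 0 0 0; 15 0 0 0; 10 0 0 0"

```text
time: 36.55
tcp_pos: [0.5635, -0.0865, 0.06]
tool_rot: [0.002, 0.065, 0.998, -0.0]
force: [2.8, 2.0, 10.8]
finger_gap: -0.0002
gripper_force: 5.3
```

>>> move_arm:
  series: "10 0 0 0; 15 0 0 0; 15 0 0 0; 15 0 0 0; 10 0 0 0; 6 0 0 0; 4 0 0 0"

```text
time: 37.42
tcp_pos: [0.4895, -0.0767, 0.06]
tool_rot: [0.002, 0.065, 0.998, 0.0]
force: [2.4, 3.5, 11.9]
finger_gap: 0.0001
gripper_force: 5.9
```

>>> move_arm:
  series: "4 0 0 0; 3 0 0 0; 2 0 0 0; 1 0 0 0; 1 0 0 0; 0 0 0 0"

```text
time: 38.17
tcp_pos: [0.4791, -0.0757, 0.06]
tool_rot: [0.002, 0.065, 0.998, -0.0]
force: [4.8, 0.9, 10.0]
finger_gap: -0.0
gripper_force: 4.8
```

>>> move_arm:
  series: "1 0 0.2 0; 1 0 0 0; 1 0 0 0; 0 0 0 0"

```text
time: 38.67
tcp_pos: [0.4764, -0.0754, 0.06]
tool_rot: [0.002, 0.065, 0.998, -0.0]
force: [6.8, -0.6, 11.2]
finger_gap: 0.0001
gripper_force: 5.3
```

>>> move_arm:
  series: "0 0 -10 0; 0 0 -40 0; 0 0 -40 0; 0 0 0 0"

```text
time: 39.17
tcp_pos: [0.4758, -0.0753, 0.1516]
tool_rot: [0.002, 0.065, 0.998, -0.001]
force: [-0.0, 0.8, -0.1]
finger_gap: 0.0002
gripper_force: 0.0
```

```bash
python3 plan.py .42,-.38,.15,172.5
```

```text
t 39.2 tcp [ 0.4758 -0.0753  0.1516] yaw 172.5 gap 0.0002 q6 -1.76
   2 -44 0 0; 2 -44 0 0; 2 -44 0 0; 2 -44 0 0; 3 -44 1 0; 2 -45 0 0; 2.6 -44.4 0.6 0
-
-
```

>>> move_arm:
  series: "2 -44 0 0; 2 -44 0 0; 2 -44 0 0; 2 -44 0 0; 3 -44 1 0; 2 -45 0 0; 2.5 -44.5 0.5 0; 0 0 0 0"
  gripper: 40

```text
time: 40.17
tcp_pos: [0.4178, -0.3818, 0.1457]
tool_rot: [-0.001, 0.067, 0.998, 0.001]
force: [-0.6, 0.6, -0.2]
finger_gap: 0.0396
gripper_force: 0.0
```

Run:
```python
from h import *
p=optics.capture("top"); im=p["image"][:,:,::-1].copy()
cv2.imwrite("pics/t8.png",np.hstack([crop(im,296,120,100,120,4),crop(im,433,143,50,60,8)[:480]]))
g=cv2.cvtColor(im,cv2.COLOR_BGR2GRAY).astype(float)
def cen(u,v,r,z,zz=None):
    u,v=int(round(u)),int(round(v)); w=g[v-r:v+r+1,u-r:u+r+1]; k=np.clip(np.percentile(w,75)*.75-w,0,None)
    yy,xx=np.mgrid[v-r:v+r+1,u-r:u+r+1]; c=((xx*k).sum()/k.sum(),(yy*k).sum()/k.sum()); return np.round(c,2),unproj(p,c,z).round(4)
for n,X,z in(("L",(.461,-.0032),.055),("R",(.4428,-.142),.055)):
    q=proj(p,np.array([*X,z])); print(n,q.round(1),cen(*q,4,z), g[int(q[1])-4:int(q[1])+6,int(q[0])-4:int(q[0])+6].astype(int).tolist())
for X in((.5945,-.3691),(.5426,-.3404)):
    q=proj(p,np.array([*X,.067])); c=np.array(cen(*q,7,.067)[0]); print("pin",q.round(1),cen(*c,7,.067))
    b=(g<45).astype(np.uint8); n,l,s,ce=cv2.connectedComponentsWithStats(b); i=l[int(round(c[1])),int(round(c[0]))]; print(i,s[i],ce[i],unproj(p,ce[i],.067).round(4))
s=search_frame("lid_grip",p); print(s[:1],unproj(p,s[0]["pixel"],.06))
```

```text
L [317.6 213. ] (array([317.12, 212.34]), array([ 0.4627, -0.002 ,  0.055 ])) [[163, 162, 155, 152, 153, 152, 158, 155, 159, 158], [163, 160, 154, 141, 130, 131, 144, 154, 157, 161], [164, 158, 142, 101, 78, 85, 108, 139, 160, 161], [166, 152, 114, 68, 73, 81, 84, 121, 159, 162], [166, 145, 103, 69, 93, 103, 95, 122, 153, 157], [162, 150, 113, 91, 104, 111, 108, 128, 158, 160], [162, 157, 137, 121, 116, 118, 124, 142, 161, 160], [163, 156, 151, 145, 141, 140, 149, 156, 159, 162], [149, 139, 145, 155, 155, 155, 155, 157, 161, 159], [139, 132, 133, 143, 136, 136, 132, 144, 149, 142]]
R [374.5 220.1] (array([374.74, 220.  ]), array([ 0.443 , -0.1426,  0.055 ])) [[164, 158, 158, 160, 161, 163, 164, 164, 165, 163], [163, 157, 157, 151, 142, 142, 151, 161, 166, 162], [164, 161, 143, 111, 87, 91, 117, 148, 166, 163], [168, 154, 127, 88, 63, 48, 73, 123, 163, 163], [163, 153, 125, 95, 86, 69, 58, 113, 161, 166], [163, 157, 130, 99, 86, 72, 73, 122, 164, 162], [163, 160, 145, 115, 88, 75, 101, 143, 165, 166], [167, 166, 157, 145, 132, 129, 144, 159, 166, 163], [153, 164, 164, 163, 161, 160, 161, 165, 166, 163], [136, 146, 143, 141, 141, 141, 145, 145, 152, 168]]
pin [466.8 157. ] (array([467.71, 156.93]), array([ 0.5947, -0.3713,  0.067 ]))
128 [463 153  10   9  67] [467.71641791 156.80597015] [ 0.595  -0.3713  0.067 ]
pin [456.  178.1] (array([456.56, 178.05]), array([ 0.5428, -0.3418,  0.067 ]))
131 [452 175  10   8  59] [456.6440678  178.06779661] [ 0.5427 -0.342   0.067 ]
[{'pixel': [346.7, 176.5], 'score': 0.82}] [ 0.55007756 -0.07539662  0.06      ]
```

View pics/t8.png

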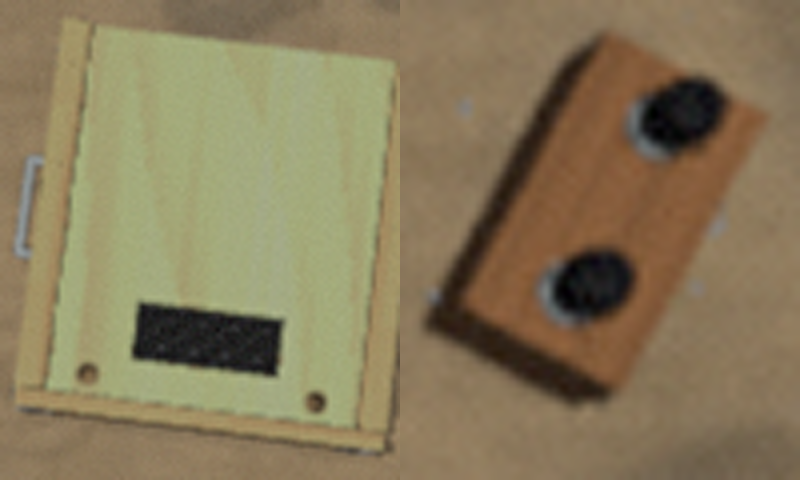

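```bash
python3 plan.py .5427,-.3412,.12,172.5 .5427,-.3412,.058,172.5
```

```text
t 40.3 tcp [ 0.4186 -0.3795  0.1461] yaw 172.5 gap 0.0396 q6 -2.31
   -39 18 9 -0; -40 18 9 -0; -39 18.3 8.1 -0.001
-
   -0 -0 31 0; -0 -0 31 0
-
-
```

>>> move_arm:
  series: "-39 18 9 0; -40 18 9 0; -39 18.5 8 0; 0 0 0 0; 0 0 25 0; 0 0 25 0; 0 0 8 0; 0 0 0 0"

```text
time: 41.28
tcp_pos: [0.5428, -0.3408, 0.0631]
tool_rot: [-0.0, 0.065, 0.998, 0.0]
force: [0.5, 0.3, 1.1]
finger_gap: 0.0401
gripper_force: 0.0
```

```bash
python3 plan.py .5427,-.3412,.058,172.5
```

```text
t 41.3 tcp [ 0.5428 -0.3408  0.0631] yaw 172.5 gap 0.0401 q6 -2.12
   0.1 -0.4 5.1 0
-
-
```

>>> move_arm:
  series: "0 -0.4 5 0; 0 0 0 0"

```text
time: 41.52
tcp_pos: [0.543, -0.3416, 0.0582]
tool_rot: [0.0, 0.065, 0.998, -0.0]
force: [0.9, -0.2, -0.1]
finger_gap: 0.0398
gripper_force: 0.0
```

>>> move_arm:
  series: "0 0 0 0; 0 0 0 0; 0 0 0 0; 0 0 0 0"
  gripper: 10
  newtons: 40

```text
time: 42.02
tcp_pos: [0.5431, -0.3417, 0.0583]
tool_rot: [0.0, 0.065, 0.998, -0.0]
force: [-1.2, 0.8, 4.7]
finger_gap: 0.0175
gripper_force: 39.1
```

>>> move_arm:
  series: "0 0 -10 0; 0 0 -20 0; 0 0 -25 0; 0 0 -25 0; 0 0 0 0"

```text
time: 42.65
tcp_pos: [0.5439, -0.3422, 0.1412]
tool_rot: [0.002, 0.065, 0.998, -0.001]
force: [0.5, 0.8, -0.1]
finger_gap: 0.0176
gripper_force: 39.2
```

```bash
python3 plan.py .4431,-.1421,.137,172.5
```

```text
t 42.6 tcp [ 0.5439 -0.3422  0.1412] yaw 172.5 gap 0.0176 q6 -2.12
   25 37 1 0; 25 37 1 0; 25 37 1 0; 25 37 1 0; 26 37.2 0.2 0
-
-
```

>>> move_arm:
  series: "25 37 1 0; 25 37 1 0; 25 37 1 0; 25 37 1 0; 26 37 0 0; 0 0 0 0; 0 0 0 0"

```text
time: 43.52
tcp_pos: [0.4424, -0.1419, 0.1341]
tool_rot: [0.0, 0.065, 0.998, -0.0]
force: [0.1, 0.1, -0.6]
finger_gap: 0.0172
gripper_force: 39.3
```

```bash
python3 plan.py .4431,-.1421,.12,172.5
python3 - <<'E'
from h import *
p=optics.capture("scene"); q=search_frame("pin_0",p); print([(r["pixel"],round(r["score"],2)) for r in q])
s=bot.read_state()["tcp_pos"]; print(proj(p,np.array([s[0],s[1],s[2]-.0463+.034])), [proj(p,np.array(X)).round(1).tolist() for X in((.5945,-.37,.06),(.4428,-.1421,.058))])
E
```

```text
t 43.5 tcp [ 0.4424 -0.1419  0.1341] yaw 172.5 gap 0.0172 q6 -1.92
   -0.7 -0.1 14.1 0
-
-
[([380.8, 178.4], 0.46)]
[379.44881025 178.45921349] [[380.6, 160.0], [378.2, 196.7]]
```

>>> move_arm:
  series: "-0.7 0 14 0; 0 0 10 0; 0 0 4 0; 0 0 2 0; 0 0 2 0; 0 0 2 0; 0 0 0 0"

```text
time: 44.5
tcp_pos: [0.4429, -0.1418, 0.0999]
tool_rot: [-0.0, 0.065, 0.998, 0.0]
force: [0.6, -0.3, -0.5]
finger_gap: 0.0175
gripper_force: 39.3
```

>>> move_arm:
  series: "0 0 2 0; 0 0 2 0; 0 0 2 0; 0 0 2 0; 0 0 2 0; 0 0 0 0"

```text
time: 45.25
tcp_pos: [0.4428, -0.1417, 0.0897]
tool_rot: [-0.0, 0.065, 0.998, 0.0]
force: [0.2, -0.1, 0.6]
finger_gap: 0.0176
gripper_force: 39.3
```

Tip is about 8 mm into the rail with no resistance; carry on to the collar.

>>> move_arm:
  series: "0 0 4 0; 0 0 4 0; 0 0 4 0; 0 0 4 0; 0 0 2 0; 0 0 1 0; 0 0 0 0"

```text
time: 46.12
tcp_pos: [0.4429, -0.1418, 0.0709]
tool_rot: [-0.0, 0.065, 0.998, 0.0]
force: [-0.8, 0.3, -0.7]
finger_gap: 0.0178
gripper_force: 39.3
```

>>> move_arm:
  series: "0 0 1 0; 0 0 1 0; 0 0 0 0"

```text
time: 46.5
tcp_pos: [0.4435, -0.142, 0.0701]
tool_rot: [0.001, 0.065, 0.998, -0.0]
force: [-2.5, 1.6, 16.1]
finger_gap: 0.0176
gripper_force: 41.0
```

>>> move_arm:
  series: "0 0 0 0; 0 0 0 0; 0 0 0 0; 0 0 -10 0; 0 0 -20 0; 0 0 -40 0; 0 0 0 0"
  gripper: 36

```text
time: 47.38
tcp_pos: [0.4441, -0.1424, 0.1421]
tool_rot: [0.002, 0.065, 0.998, -0.001]
force: [0.7, -0.3, -0.3]
finger_gap: 0.0356
gripper_force: 0.0
```

```bash
python3 plan.py .595,-.3705,.125,172.5 .595,-.3705,.058,172.5
```

```text
t 47.4 tcp [ 0.4441 -0.1424  0.1421] yaw 172.5 gap 0.0356 q6 -1.92
   -26 -29 2 0; -26 -30 3 0; -25 -29 2 0; -26 -30 3 0; -25 -29 2 0; -26 -30 3 0; -25.3 -29.5 2.1 0
-
   -0 0 34 0; -0 0 33 0
-
-
```

>>> move_arm:
  series: "-26 -29 2 0; -26 -30 3 0; -25 -29 2 0; -26 -30 3 0; -25 -29 2 0; -26 -30 3 0; -25 -30 2 0; 0 0 0 0"

```text
time: 48.38
tcp_pos: [0.5936, -0.372, 0.1201]
tool_rot: [-0.001, 0.066, 0.998, 0.0]
force: [0.8, 1.0, -0.5]
finger_gap: 0.0362
gripper_force: 0.0
```

```bash
python3 plan.py .5948,-.3710,.085,172.5 .5948,-.3710,.058,172.5
```

```text
t 48.4 tcp [ 0.5936 -0.372   0.1201] yaw 172.4 gap 0.0362 q6 -2.11
   -1.1 1.2 35.1 -0.001
-
   0 -0 27 -0
-
-
```

>>> move_arm:
  series: "-0.5 0.8 25 0; 0 0 15 0; 0 0 0 0; 0 0 0 0"

```text
time: 48.88
tcp_pos: [0.5942, -0.3696, 0.0828]
tool_rot: [0.0, 0.065, 0.998, -0.0]
force: [0.0, 0.9, 0.8]
finger_gap: 0.0361
gripper_force: 0.0
```

```bash
python3 plan.py .5948,-.3710,.058,172.5
```

```text
t 48.9 tcp [ 0.5942 -0.3696  0.0828] yaw 172.5 gap 0.0361 q6 -2.11
   -0.8 -1.3 24.8 0
-
-
```

>>> move_arm:
  series: "-0.6 -1.3 15 0; 0 0 8 0; 0 0 2 0; 0 0 0 0; 0 0 0 0"

```text
time: 49.5
tcp_pos: [0.5946, -0.3711, 0.0572]
tool_rot: [0.0, 0.065, 0.998, -0.0]
force: [0.3, -0.6, 0.0]
finger_gap: 0.0362
gripper_force: 0.0
```

>>> move_arm:
  series: "0 0 0 0; 0 0 0 0; 0 0 0 0; 0 0 0 0"
  gripper: 10

```text
time: 50.0
tcp_pos: [0.5946, -0.371, 0.0573]
tool_rot: [0.0, 0.065, 0.998, -0.0]
force: [-0.8, 0.7, 5.1]
finger_gap: 0.0172
gripper_force: 39.2
```

>>> move_arm:
  series: "0 0 -10 0; 0 0 -20 0; 0 0 -25 0; 0 0 -25 0; 0 0 0 0"

```text
time: 50.62
tcp_pos: [0.5952, -0.3716, 0.1404]
tool_rot: [0.002, 0.065, 0.998, -0.001]
force: [0.2, -0.5, -1.2]
finger_gap: 0.0175
gripper_force: 39.1
```

```bash
python3 plan.py .4612,-.003,.137,172.5
```

```text
t 50.6 tcp [ 0.5952 -0.3716  0.1404] yaw 172.5 gap 0.0175 q6 -2.11
   20 39 0 0; 20 39 0 0; 20 39 0 0; 20 38 1 0; 20 39 0 0; 20 38 1 0; 20 39 0 0; 20 38 1 0
   20.9 39 0.4 0
-
-
```

>>> move_arm:
  series: "20 39 0 0; 20 39 0 0; 20 39 0 0; 20 38 0 0; 20 39 0 0; 20 38 0 0; 20 39 0 0; 20 38 0 0"

```text
time: 51.62
tcp_pos: [0.4752, -0.0425, 0.1368]
tool_rot: [-0.0, 0.065, 0.998, 0.0]
force: [0.2, 1.1, 0.4]
finger_gap: 0.0176
gripper_force: 39.2
```

>>> move_arm:
  series: "21 39 0 0; 0 0 0 0; 0 0 0 0; 0 0 0 0"

```text
time: 52.12
tcp_pos: [0.4606, -0.0031, 0.1368]
tool_rot: [-0.0, 0.066, 0.998, -0.0]
force: [0.3, -0.4, -0.4]
finger_gap: 0.0174
gripper_force: 39.3
```

```bash
python3 plan.py .4612,-.003,.115,172.5
```

```text
t 52.1 tcp [ 0.4606 -0.0031  0.1368] yaw 172.5 gap 0.0174 q6 -1.61
   -0.6 0.2 21.8 -0.001
-
-
```

>>> move_arm:
  series: "-0.5 0 15 0; 0 0 12 0; 0 0 4 0; 0 0 2 0; 0 0 2 0; 0 0 2 0; 0 0 2 0; 0 0 0 0"

```text
time: 53.12
tcp_pos: [0.4608, -0.0024, 0.0978]
tool_rot: [-0.0, 0.065, 0.998, 0.0]
force: [0.2, 0.5, -0.9]
finger_gap: 0.0172
gripper_force: 39.3
```

>>> move_arm:
  series: "0 0 2 0; 0 0 2 0; 0 0 2 0; 0 0 2 0; 0 0 2 0; 0 0 0 0"

```text
time: 53.88
tcp_pos: [0.4608, -0.0024, 0.0877]
tool_rot: [-0.0, 0.065, 0.998, 0.0]
force: [0.4, -0.2, -0.7]
finger_gap: 0.0175
gripper_force: 39.3
```

>>> move_arm:
  series: "0 0 4 0; 0 0 4 0; 0 0 4 0; 0 0 3 0; 0 0 2 0; 0 0 1 0; 0 0 1 0; 0 0 0 0"

```text
time: 54.88
tcp_pos: [0.461, -0.0025, 0.0692]
tool_rot: [0.0, 0.065, 0.998, 0.0]
force: [-0.7, -0.1, 3.7]
finger_gap: 0.0175
gripper_force: 39.9
```

>>> move_arm:
  series: "0 0 1 0; 0 0 0 0"

```text
time: 55.12
tcp_pos: [0.4615, -0.0025, 0.069]
tool_rot: [0.001, 0.065, 0.998, -0.0]
force: [-4.1, 0.9, 17.5]
finger_gap: 0.0175
gripper_force: 41.3
```

>>> move_arm:
  series: "0 0 0 0; 0 0 0 0; 0 0 0 0; 0 0 -10 0; 0 0 -20 0; 0 0 -40 0; 0 0 -40 0; 0 0 0 0"
  gripper: 36

```text
time: 56.12
tcp_pos: [0.462, -0.0026, 0.1813]
tool_rot: [0.003, 0.065, 0.998, -0.0]
force: [0.6, 0.4, -1.1]
finger_gap: 0.0363
gripper_force: 0.0
```

Run:
```python
from h import *
for n in("scene","top"):
    p=optics.capture(n); print(n,[(r["pixel"],round(r["score"],2),unproj(p,r["pixel"],.075).round(3)) for r in search_frame("pin_0",p)])
    print([proj(p,np.array(X)).round(1).tolist() for X in((.461,-.003,.075),(.4429,-.142,.075))])
    print([(r["pixel"],round(r["score"],2)) for r in search_frame("carton_0",p)])
```

```text
scene [([347.3, 209.4], 0.66, array([ 0.451, -0.001,  0.075])), ([378.5, 191.9], 0.58, array([ 0.443, -0.142,  0.075]))]
[[345.1, 207.9], [378.5, 191.9]]
[([347.6, 207.5], 0.39)]
top []
[[317.2, 212.5], [375.5, 219.7]]
[]
```

Both pins stand at the lock holes, seated with about 17 N on the collars. No loose cartons remain.

```bash
python3 -c "
from station import bot
print(bot.hand_in())"
```

```text
the job is handed in; nothing more can be done
None
```

I handed the job in at about 56 s: four cartons are packed, the lid is home and both pins are pushed down to their collars, but `hand_in()` returned no verdict.

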